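# Close up a model terrace in the squaring jig and hold it for gluing

### The job

Line up the three loose model houses (red, yellow, teal; any order) in the squaring jig: standing, backs flat against the long fence, pushed together without gaps and up against the end stop, doors facing out. Then be my third hand while I run glue into the seams: press the whole row endwise against the end stop with a steady 10 newtons or so, and finish while still pressing - do not let go. The walls are thin, so never shove a house against the fence or stop with more than 60 newtons, do not tip the houses over, and leave the other things on the bench where they are.

Things in the scene. Friction and masses are not known exactly. Their poses are not given: they have to be found in the camera images.
- jig: squaring jig fixed to the bench: brown plywood plate 160 mm (its x, from -85 to +75) by 320 mm (its y, -160 to +160), 12 mm thick, its top 12 mm above the bench. Origin: on the bench level under the plate, near its middle. Its +x points from the robot's side to the fence, its +y along the fence towards the end stop, both level
- fence: straight aluminium angle along the jig's far edge, parallel to the jig's y, rigid; its flat inner face is at x = +45 mm in the jig frame, it stands 30 mm above the plate and runs from y = -160 to +135 mm. This entry's origin is the jig's origin raised to the plate top (12 mm up), same axes
- end_stop: aluminium angle square to the fence, closing the +y end of the jig (the other end is open), rigid; its flat inner face is at y = +130 mm in the jig frame, 30 mm above the plate, from x = -42 to +43 mm. This entry's origin is the jig's origin raised to the plate top (12 mm up), same axes
- house_red: loose scale-model terrace house, dark red walls and slate grey roof ridge running along its y; 58 mm wide along its y (plain flat party walls at both ends), 60 mm deep along its x, walls vertical up to 36 mm, 45-degree roof to a 66 mm ridge, chimney pots to 77 mm; about 0.14 kg (varies). Origin: centre of its underside; its back (+x) goes to the fence, street front with door (-x)
- house_yellow: loose scale-model terrace house, yellow walls and blue roof ridge running along its y; 52 mm wide along its y (plain flat party walls at both ends), 60 mm deep along its x, walls vertical up to 40 mm, 45-degree roof to a 70 mm ridge, chimney pots to 81 mm; about 0.14 kg (varies). Origin: centre of its underside; its back (+x) goes to the fence, street front with door (-x)
- house_teal: loose scale-model terrace house, teal walls and orange roof ridge running along its y; 46 mm wide along its y (plain flat party walls at both ends), 60 mm deep along its x, walls vertical up to 34 mm, 45-degree roof to a 64 mm ridge, chimney pots to 75 mm; about 0.14 kg (varies). Origin: centre of its underside; its back (+x) goes to the fence, street front with door (-x)
- house_red_front (a point): point at the foot of house_red's street front, mid-width, 30 mm from its origin along its -x
- house_yellow_front (a point): point at the foot of house_yellow's street front, mid-width, 30 mm from its origin along its -x
- house_teal_front (a point): point at the foot of house_teal's street front, mid-width, 30 mm from its origin along its -x
- squaring_block: bystander: loose 24 mm steel cube on the jig plate's near corner by the end stop; origin: centre of its underside
- glue_bottle: bystander: small white glue bottle with blue band and red nozzle, 30 mm diameter, 70 mm tall; origin: centre of its underside
- paint_jar_white: bystander: paint jar with white cap, 42 mm diameter, 48 mm tall, beyond the fence; origin: centre of its underside
- paint_jar_green: bystander: paint jar with green cap, 42 mm diameter, 48 mm tall, beyond the fence; origin: centre of its underside
- corner_house: bystander: a finished green model house with dark red roof, 50 by 50 mm, 83 mm tall, standing on the bench beyond the jig; not part of the terrace; origin: centre of its underside
- tape_roll: bystander: yellow roll of tape lying flat, 80 mm diameter, 19 mm tall, on the bench off the open end of the jig; origin: centre of its underside
- try_square: bystander: engineer's square lying flat on the bench off the end-stop end of the jig, dark stock 70 mm along its y, steel blade 110 mm along its x, 16 mm tall; origin: under the edge of the stock where the blade leaves it
There are look-alikes about, which are no part of the job. Of the things that look like the house_teal, the smaller one is meant.

How it is judged:
At the end, for the whole second after the job is handed in: Houses upright on the plate, fronts away from the fence, backs within 3.5 mm of the fence and 0.06 rad of parallel, row closed up to the end stop (gaps under 3.5 mm in all), at rest; the robot presses: 5 to 16 N on the end stop, over 4 N through each joint between houses (x of each of house_red_front, house_yellow_front, house_teal_front in the frame of jig below 0 m and x of house_red in the frame of jig between 0.0115 and 0.0185 m and y of house_red in the frame of jig above -0.0005 m and z of each of house_red, house_yellow, house_teal in the frame of jig below 0.0145 m and angle between each of house_red, house_yellow, house_teal's own z axis and vertical below 0.06 rad and angle between the y axis of each of house_red, house_yellow, house_teal and the y axis of jig, either way round below 0.06 rad and linear speed of each of house_red, house_yellow, house_teal below 0.01 m/s and contact force between each of house_red, house_yellow, house_teal and end_stop below 16 N and x of house_yellow in the frame of jig between 0.0115 and 0.0185 m and y of house_yellow in the frame of jig above -0.0035 m and x of house_teal in the frame of jig between 0.0115 and 0.0185 m and y of house_teal in the frame of jig above -0.0065 m and contact force between any of house_red, house_yellow, house_teal and end_stop above 5 N and ((contact force between house_red and house_yellow above 4 N and contact force between house_red and house_teal above 4 N) or (contact force between house_yellow and house_red above 4 N and contact force between house_yellow and house_teal above 4 N) or (contact force between house_teal and house_red above 4 N and contact force between house_teal and house_yellow above 4 N)) and (contact force between any of house_red, house_yellow, house_teal and the fingers above 4 N or contact force between any of house_red, house_yellow, house_teal and the arm above 4 N)); the arm keeps its last pose, push and grip.
It fails at once if the robot shoves a house against the fence or the end stop with more than 60 N ((contact force between any of house_red, house_yellow, house_teal and fence above 60 N or contact force between any of house_red, house_yellow, house_teal and end_stop above 60 N) and (contact force between any of house_red, house_yellow, house_teal and the fingers above 60 N or contact force between any of house_red, house_yellow, house_teal and the arm above 60 N)).
It fails at once if a house is tipped over (more than 0.5 rad) (angle between any of house_red, house_yellow, house_teal's own z axis and vertical above 0.5 rad).
It fails at once if a bystander is moved by more than 20 mm or tipped over (distance of any of squaring_block, glue_bottle, paint_jar_white, paint_jar_green, corner_house, tape_roll, try_square from where it was at the start of the episode above 0.02 m or angle between any of squaring_block, glue_bottle, paint_jar_white, paint_jar_green, corner_house, tape_roll, try_square's own z axis and vertical above 0.5 rad).
It also fails if it takes over 72 s, if anything falls off the work surface, if the arm or the gripper's body presses on something with over 40 N, if the wrist force passes 120 N, or if a joint passes its speed limit or range.

### The arm

A 7-joint arm with a two-finger parallel gripper is mounted at the origin on the work surface. World frame = base frame: x ahead of the robot, y to its left, z up, the work surface at z = 0. Lengths are in m, angles in rad, forces in N, time in s.
With the tool pointing down it reaches from about 0.35 to 0.9 m from the base axis. Payload 8.1 kg.
Tool frame: the origin (TCP) lies midway between the tips of the shut fingers; the grasp point (between the pads) lies 19 mm behind it; z points along the fingers, y is the line along which they close (so a half turn about z gives the same grasp; the last joint's range is limited). The gripper opens to 92 mm and grips with 3 to 60 N. Pads are 19 mm wide; open, the fingers measure 130 mm over their backs; the gripper's body (75 mm by 190 mm) begins 47 mm behind the grasp point.
Start: joints at [-1.358, 0.434, 0.025, 1.573, -0.012, 1.134, -0.075], TCP at [0.194, 0.594, 0.227] pointing down, gripper open.
Joint ranges: [-2.62, 2.62], [-0.44, 2.09], [-1.27, 1.32], [0.08, 2.57], [-1.32, 4.46], [0.12, 2], [-2.74, 2.74]. Speed limits (rad/s): [2.22, 2.22, 3.01, 3.01, 3.14, 3.14, 3.14].

### API

Orientations are given as a rotation vector (axis times angle).
In Python, from cell import arm gives the robot as it stands.
- The arm moves only by the tool send_rows, never from a script. Its argument "increments" is a list of rows, each a list of 3 entries, a list of its own where there are three numbers: the finger opening in cm, from 0 to 9.18, then the shift along the tool's x, y, z in cm, then the turn, a rotation vector about the tool's x, y, z in rad. A call has 1 to 5 rows; each row shifts and turns the commanded pose from where the row before left it, along the tool's axes as they then stand; what a row does not reach is not made up. A row lasts 1/10 s, in which the tool goes at most 50 mm and 8.59 degrees, less where a joint would pass 70% of its speed; a pose out of reach is approached as far as the arm can. A call is refused whole if a number of a shift passes 5 or a number of a turn 0.15, either way. A call with a gripper value outside its range is refused whole. The fingers move at their own pace and stop on an object; "force" is the grip in N (left out, the last holds). Time passes only in rows, so rows that do not move let the fingers close. It gives the time, the measured TCP pose, the force, the opening and the grip force at its end, in the units of the state.
- arm.observe(): the state, without advancing time (a new reading comes with each control period).
- arm.get_image(name): name is "scene" or "top"; returns the picture (384x512x3 uint8, red, green, blue); there is no depth.
- arm.camera_params(name): a dict with "camera_matrix" (3x3 intrinsics, pixels), "R" (3x3) and "t" (3): a world point X has camera coordinates R X + t. Camera axes: x right, y down, z forward; pixel columns grow to the right and rows downward; lengths in m; the calibration is good to about 2 mm. A picture is of the moment at which its call begins. camera_params takes no time and is no camera call.
- arm.sign_off(): hands the job in; it is judged then, once.
The state is a dict: "clock": time; "joints": joint angles; "dq": joint speeds; "joint_efforts": joint torques, N m; "position": TCP position; "ee_rot": TCP orientation; "force": force on the tool from outside, world axes, zero at the start; "ft_torque": the same for the moment, N m; "width": opening from 0.0 (shut) to 1.0 (fully open); "gripper_force": force on a finger pad.
Only numpy, scipy, OpenCV 4.12 (cv2) and the standard library are available. Lean on these libraries where they do the work, as an engineer would, in place of code of your own. Each camera call takes 0.05 s, during which the arm holds its last target. There are 200 camera calls.

## Working session

There is one attempt and no reset: what is moved stays moved. The work goes in short steps, Python scripts to look and compute and a tool call to move; the robot and the scene stay as the last step left them, time stands still between calls to the robot, and variables do not carry over. Pictures are saved under pics/ and viewed, at most 10 in all, crops included, and the job is handed in when it is done.

Besides the shell and the picture viewer there is one more tool, called after "Emit:" as name(argument=value, ...), one argument or row to a line, values as JSON. send_rows: Moves the arm, as the interface text tells. Its arguments: {"type":"object","properties":{"increments":{"type":"array"},"force":{"type":"number"}},"required":["increments"]}

```bash
mkdir -p pics; python3 - <<'E'
from cell import arm
import cv2
for n in("scene","top"):
    im=arm.get_image(n); cv2.imwrite(f"pics/{n}0.png",cv2.resize(im[:,:,::-1],(800,600),interpolation=cv2.INTER_CUBIC))
    p=arm.camera_params(n); print(n,p)
print(arm.observe())
E
```

```text
scene {'camera_matrix': array([[416.65821745,   0.        , 252.18085931],
       [  0.        , 416.65821745, 192.15443227],
       [  0.        ,   0.        ,   1.        ]]), 'R': array([[-0.8697527 ,  0.49319809,  0.01690795],
       [ 0.28749711,  0.53425206, -0.79493405],
       [-0.40109306, -0.68653505, -0.6064602 ]]), 't': array([ 0.48144658, -0.13097051,  1.07337664])}
top {'camera_matrix': array([[396.59244251,   0.        , 240.98508013],
       [  0.        , 396.59244251, 193.87610381],
       [  0.        ,   0.        ,   1.        ]]), 'R': array([[-0.01028725, -0.99984978,  0.01394923],
       [-0.9982342 ,  0.00945246, -0.05864418],
       [ 0.05850352, -0.01452789, -0.99818149]]), 't': array([-0.0154103 ,  0.56298323,  0.91369659])}
{'clock': 0.1, 'joints': array([-1.35762386,  0.43516683,  0.02495645,  1.57397621, -0.01158678,
        1.13398716, -0.07511168]), 'dq': array([ 4.56236808e-05, -1.99180378e-03, -1.85601989e-04, -2.34030551e-03,
       -9.58590580e-04, -9.54298828e-04,  6.59866439e-05]), 'joint_efforts': array([ 2.97338083e-03, -6.69122672e+01,  9.87754315e-01, -3.15148902e+01,
       -6.06018165e-02,  3.73983965e-02,  4.88550938e-05]), 'position': array([0.19400128, 0.59366543, 0.22602641]), 'ee_rot': array([-4.94034639e-01, -3.10241517e+00,  2.18350467e-03]), 'force': array([-0.49735817,  0.33365095,  1.10503616]), 'ft_torque': array([ 0.02524328, -0.01538546, -0.021277  ]), 'gripper_force': 0.0, 'width': 0.9985351354976798}
```

View pics/scene0.png

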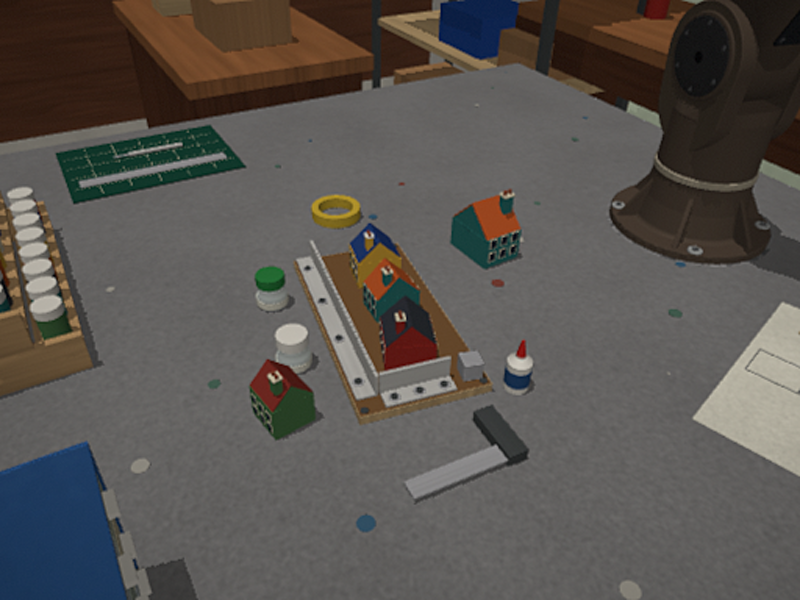

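View pics/top0.png

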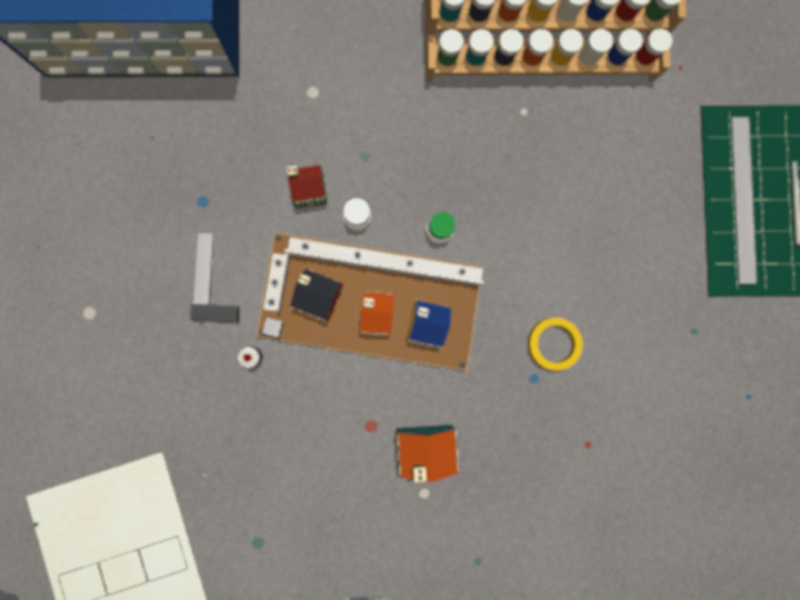

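```bash
python3 - <<'E'
from cell import arm
import cv2
a=arm.get_image("top")[:,:,::-1]; cv2.imwrite("pics/top1.png",cv2.resize(a[140:245,160:320],(800,525),interpolation=cv2.INTER_CUBIC))
a=arm.get_image("scene")[:,:,::-1]; cv2.imwrite("pics/scene1.png",cv2.resize(a[135:275,180:350],(728,600),interpolation=cv2.INTER_CUBIC))
E
```

```text
(no output)
```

View pics/top1.png

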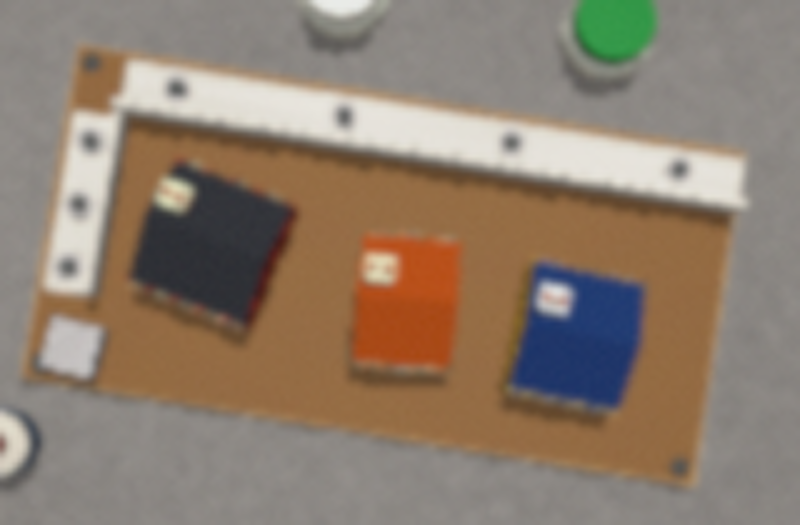

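View pics/scene1.png

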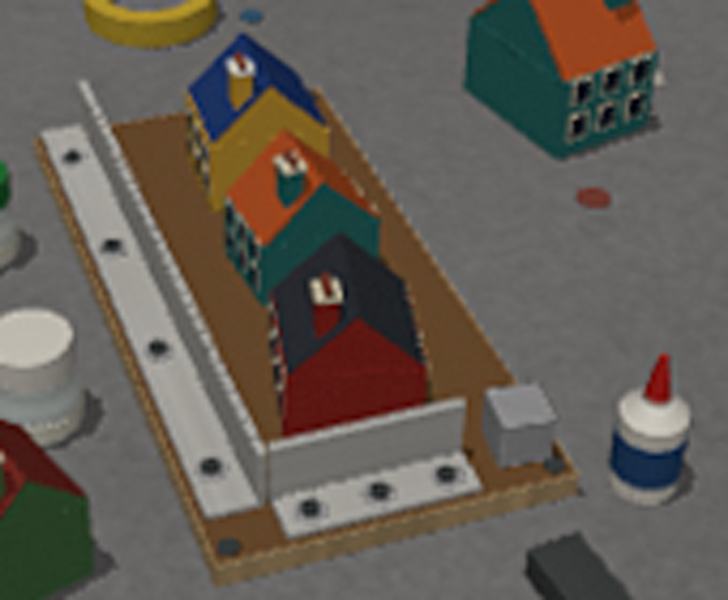

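```bash
cat > h.py <<'E'
import numpy as np
from scipy.spatial.transform import Rotation as Rot
def w(cam,uv,z):
    from cell import arm
    p=arm.camera_params(cam);K=p["camera_matrix"];R=p["R"];C=-R.T@p["t"]
    d=(R.T@np.linalg.inv(K)@np.c_[np.array(uv,float),np.ones(len(uv))].T).T
    return C+d*((z-C[2])/d[:,2])[:,None]
def c1(uv): return np.array(uv)/5.+[159.5+.1,139.5+.1] if 0 else (np.array(uv)+.5)/5-.5+[160,140]
E
python3 - <<'E'
from h import *
np.set_printoptions(precision=4,suppress=True)
P=w("top",c1([(80,48),(22,378),(693,485),(745,155)]),.012)
print(P, [np.linalg.norm(P[i]-P[i-1]) for i in range(4)])
# jig corners: (75,160),(-85,160),(-85,-160),(75,-160)
L=np.array([[75,160],[-85,160],[-85,-160],[75,-160]])/1e3
lc=L-L.mean(0);wc=P[:,:2]-P[:,:2].mean(0)
H=lc.T@wc;U,S,V=np.linalg.svd(H);R=(U@V).T;th=np.arctan2(R[1,0],R[0,0]);o=P[:,:2].mean(0)-R@L.mean(0)
print("th",th,"o",o,"res",(wc-lc@R.T)*1e3)
J=lambda q:(q[:,:2]-o)@R
print("fence top edge", J(w("top",c1([(125,113),(745,208)]),.042)), "stop",J(w("top",c1([(120,113),(95,297)]),.042)))
for n,h,c in(("red",36,[(180,162),(295,210),(245,325),(132,282)]),("teal",34,[(365,235),(460,240),(448,370),(352,362)]),("yel",40,[(535,263),(643,285),(620,408),(508,390)])):
    q=J(w("top",c1(c),.012+h/1e3));a=q[0]+q[1]-q[2]-q[3];b=q[0]+q[3]-q[1]-q[2]
    print(n,q.mean(0),np.arctan2(a[1],a[0]),np.arctan2(-b[0],b[1]),"depth",np.hypot(*a)/2,"w",np.hypot(*b)/2)
print(J(w("top",c1([(70,347)]),.036)))
from cell import arm
s=arm.observe();print(Rot.from_rotvec(s["ee_rot"]).as_matrix())
E
```

```text
[[ 0.6705  0.1327  0.012 ]
 [ 0.5147  0.1599  0.012 ]
 [ 0.4613 -0.1543  0.012 ]
 [ 0.6168 -0.182   0.012 ]] [np.float64(0.3191871460971436), np.float64(0.1581368913704814), np.float64(0.3187366292571571), np.float64(0.15793421111813805)]
th -0.16974382291854195 o [ 0.5708 -0.0118] res [[-1.2338 -0.579 ]
 [ 0.6912 -0.3815]
 [ 1.3728  0.7838]
 [-0.8302  0.1767]]
fence top edge [[ 0.0433  0.1286]
 [ 0.0456 -0.1587]] stop [[ 0.0429  0.1308]
 [-0.042   0.128 ]]
red [-0.0102  0.0784] -0.2292189198614674 -0.220004602058922 depth 0.057693799648952236 w 0.055660298440384164
teal [-0.0217 -0.0122] 0.06256546174718115 0.0921091073980248 depth 0.05865456834003751 w 0.04345098654337828
yel [-0.0252 -0.0904] -0.04300398240294771 -0.020027979936110135 depth 0.05753830232993186 w 0.05043252587920807
[[-0.0663  0.1363]]
[[-0.9505  0.3106 -0.0002]
 [ 0.3106  0.9505 -0.0009]
 [-0.0001 -0.0009 -1.    ]]
```

Pictures: the three loose houses stand on the jig plate, chimneys on the fence side. In the top view (800 px) red is at (316,295), small teal at (377,313) and yellow at (431,324). The only teal look-alike is the bigger house on the bench at (428,455), and the corner house (306,185) has a red roof, green walls and isn't part of the job. The close crop confirms the small teal on the plate. All three houses show plain window rows to the fence, so the fronts already face out.

```bash
cat > go.py <<'E'
# usage: go.py x y z(mm, jig; z above bench) yaw(tool y vs jig y)  -> delta in tool axes
import sys
from h import *
from cell import arm
TH=-.170;O=np.array([.5708,-.0118])
def rep():
    s=arm.observe();M=Rot.from_rotvec(s["ee_rot"]).as_matrix();R=Rot.from_euler('z',TH).as_matrix()
    j=R[:2,:2].T@(s["position"][:2]-O);ya=np.arctan2(M[1,1],M[0,1])-np.pi/2-TH
    print("t %.2f jig x %.1f y %.1f z %.1f yaw %.3f Fjig"%(s["clock"],*(j*1e3),s["position"][2]*1e3,ya),np.round(R.T@s["force"],1),"w %.1f grip %.1f"%(s["width"]*92,s["gripper_force"]), "tilt",np.round(M[:2,2],3))
    return s,M,R,ya
s,M,R,ya=rep()
if len(sys.argv)>4:
    x,y,z,t=map(float,sys.argv[1:5])
    p=np.r_[O+R[:2,:2]@[x/1e3,y/1e3],z/1e3]
    print("cm",np.round(M.T@(p-s["position"])*100,2),"turn z",round(-(t-ya),3))
E
python3 go.py -10 78 157 -.225
```

```text
t 0.20 jig x -473.8 y 533.1 z 226.3 yaw -0.146 Fjig [-0.5 -0.3 -0.7] w 92.1 grip 0.0 tilt [-0.    -0.001]
cm [-52.5  -38.28   6.97] turn z 0.079
```

Emit:
send_rows(
  increments=[
    [9,[-3.75,-2.73,0.5],[0,0,0]],
    [9,[-3.75,-2.73,0.5],[0,0,0]],
    [9,[-3.75,-2.73,0.5],[0,0,0]],
    [9,[-3.75,-2.73,0.5],[0,0,0]],
    [9,[-3.75,-2.73,0.5],[0,0,0]],
  ],
)

```text
clock: 0.7
position: [0.3308, 0.4044, 0.2016]
ee_rot: [0.494, 3.102, 0.0]
force: [0.9, -0.4, 0.3]
width: 0.983
gripper_force: 0.0
```

Emit:
send_rows(
  increments=[
    [9,[-3.75,-2.73,0.5],[0,0,0]],
    [9,[-3.75,-2.73,0.5],[0,0,0]],
    [9,[-3.75,-2.73,0.5],[0,0,0]],
    [9,[-3.75,-2.73,0.5],[0,0,0]],
    [9,[-3.75,-2.73,0.5],[0,0,0]],
  ],
)

```text
clock: 1.2
position: [0.4666, 0.2165, 0.1767]
ee_rot: [0.494, 3.102, 0.0]
force: [0.7, 0.0, -0.3]
width: 0.98
gripper_force: 0.0
```

Emit:
send_rows(
  increments=[
    [9,[-3.75,-2.73,0.5],[0,0,0]],
    [9,[-3.75,-2.73,0.5],[0,0,0]],
    [9,[-3.75,-2.73,0.5],[0,0,0]],
    [9,[-3.75,-2.73,0.5],[0,0,0.08]],
    [9,[0,0,0],[0,0,0]],
  ],
)

```text
clock: 1.7
position: [0.5772, 0.0601, 0.1562]
ee_rot: [0.635, 3.074, -0.006]
force: [-0.4, 0.4, -0.3]
width: 0.982
gripper_force: 0.0
```

```bash
python3 go.py -10 78 47 -.225
```

```text
t 1.70 jig x -5.9 y 72.0 z 156.2 yaw -0.237 Fjig [-0.5  0.3 -0.3] w 90.4 grip 0.0 tilt [ 0.001 -0.004]
cm [ 0.57  0.52 10.92] turn z -0.012
```

Emit:
send_rows(
  increments=[
    [9,[0,0,2],[0,0,0]],
    [9,[0,0,0],[0,0,0]],
  ],
)

```text
clock: 1.9
position: [0.5728, 0.0677, 0.1347]
ee_rot: [-0.617, -3.077, 0.002]
force: [-1.3, -0.1, -0.6]
width: 0.982
gripper_force: 0.0
```

```bash
python3 go.py -10 78 47 -.225;python3 - <<'E'
from cell import arm
import cv2
a=arm.get_image("scene")[:,:,::-1]; cv2.imwrite("pics/scene2.png",cv2.resize(a[80:275,170:380],(646,600),interpolation=cv2.INTER_CUBIC))
E
```

```text
t 1.90 jig x -11.5 y 78.7 z 134.7 yaw -0.226 Fjig [-1.3 -0.4 -0.6] w 90.4 grip 0.0 tilt [-0.004 -0.001]
cm [-0.19 -0.01  8.77] turn z -0.001
```

View pics/scene2.png

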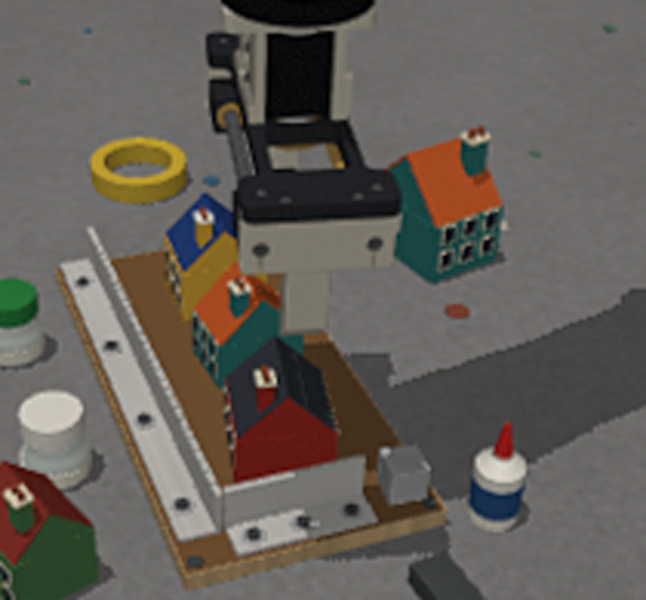

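The scene crop shows the gripper centred over red (280,410), with the fingers clear of teal (235,330).

Emit:
send_rows(
  increments=[
    [8,[-0.2,0,2],[0,0,0]],
    [8,[0,0,2.2],[0,0,0]],
    [8,[0,0,2.2],[0,0,0]],
    [8,[0,0,2.2],[0,0,0]],
    [8,[0,0,0],[0,0,0]],
  ],
)

```text
clock: 2.45
position: [0.5744, 0.0675, 0.0491]
ee_rot: [-0.615, -3.077, 0.002]
force: [-0.2, 0.0, 0.1]
width: 0.87
gripper_force: 0.0
```

Emit:
send_rows(
  force=12,
  increments=[
    [4,[0,0,0],[0,0,0]],
    [4,[0,0,0],[0,0,0]],
    [4,[0,0,0],[0,0,0]],
    [4,[0,0,0],[0,0,0]],
    [4,[0,0,0],[0,0,0]],
  ],
)

```text
clock: 2.95
position: [0.5771, 0.0672, 0.052]
ee_rot: [0.617, 3.079, 0.002]
force: [-1.1, 0.2, 6.5]
width: 0.623
gripper_force: 12.0
```

```bash
python3 go.py 8 90 50 0
```

```text
t 2.95 jig x -7.2 y 79.0 z 52.0 yaw -0.226 Fjig [-1.2  0.   6.5] w 57.3 grip 12.0 tilt [0.002 0.001]
cm [-1.23  1.42  0.2 ] turn z -0.226
```

Emit:
send_rows(
  increments=[
    [4,[0,0,-0.3],[0,0,0]],
    [4,[0,0,-0.3],[0,0,0]],
    [4,[0,0,0],[0,0,0]],
  ],
)

```text
clock: 3.25
position: [0.5764, 0.0669, 0.0572]
ee_rot: [0.618, 3.08, 0.0]
force: [0.2, 0.3, -1.0]
width: 0.62
gripper_force: 12.0
```

```bash
python3 go.py 8 90 50 0;python3 - <<'E'
from cell import arm
import cv2
a=arm.get_image("scene")[:,:,::-1]; cv2.imwrite("pics/scene3.png",cv2.resize(a[120:270,200:350],(600,600),interpolation=cv2.INTER_CUBIC))
E
```

```text
t 3.25 jig x -7.8 y 78.5 z 57.2 yaw -0.226 Fjig [ 0.1  0.3 -1. ] w 57.0 grip 12.0 tilt [0. 0.]
cm [-1.28  1.47  0.72] turn z -0.226
```

View pics/scene3.png

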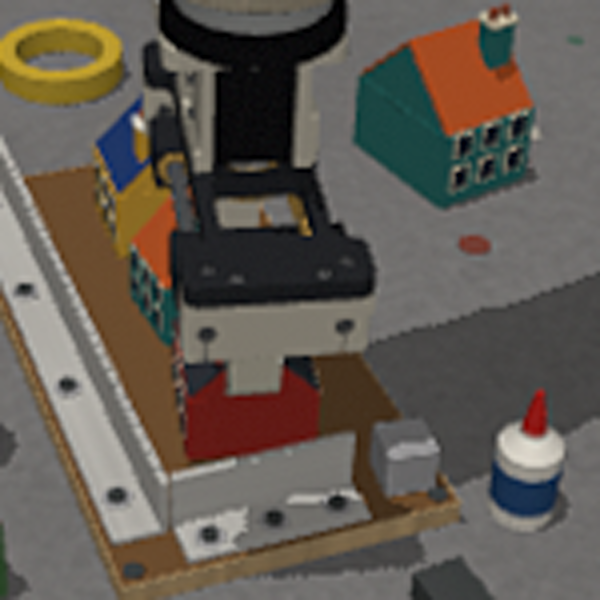

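The crop shows red hanging upright and square in the fingers, just clear of the plate.

Emit:
send_rows(
  increments=[
    [4,[0,0,0],[0,0,-0.113]],
    [4,[0,0,0],[0,0,-0.113]],
    [4,[-1.2,1.2,0],[0,0,0]],
    [4,[0,0,0.3],[0,0,0]],
    [4,[0,0,0.2],[0,0,0]],
  ],
)

```text
clock: 3.8
position: [0.5902, 0.077, 0.0516]
ee_rot: [0.267, 3.13, 0.001]
force: [-4.1, 1.5, 17.2]
width: 0.616
gripper_force: 12.0
```

Emit:
send_rows(
  increments=[
    [4,[-0.3,0,0],[0,0,0]],
    [4,[0,0,0],[0,0,0]],
  ],
)

```text
clock: 4.0
position: [0.5922, 0.0763, 0.0517]
ee_rot: [-0.267, -3.129, -0.0]
force: [-4.5, 2.0, 3.8]
width: 0.623
gripper_force: 12.0
```

```bash
python3 go.py 15 95 52 0
```

```text
t 4.00 jig x 6.2 y 90.5 z 51.7 yaw -0.000 Fjig [-4.7  1.2  3.8] w 57.4 grip 12.0 tilt [-0.001  0.   ]
cm [-0.88  0.45 -0.03] turn z -0.0
```

Emit:
send_rows(
  increments=[
    [4,[0,0,-0.15],[0,0,0]],
    [4,[-0.3,0,0],[0,0,0]],
    [4,[0,0,0],[0,0,0]],
  ],
)

```text
clock: 4.3
position: [0.5964, 0.0752, 0.0531]
ee_rot: [0.267, 3.13, -0.001]
force: [0.4, -0.1, -2.2]
width: 0.622
gripper_force: 12.0
```

```bash
python3 go.py 15 95 52 0
```

```text
t 4.30 jig x 10.5 y 90.1 z 53.1 yaw -0.000 Fjig [ 0.5 -0.  -2.2] w 57.2 grip 12.0 tilt [ 0. -0.]
cm [-0.45  0.49  0.11] turn z -0.0
```

Emit:
send_rows(
  increments=[
    [4,[-0.3,0.3,0],[0,0,0]],
    [4,[0,0,0],[0,0,0]],
  ],
)

```text
clock: 4.5
position: [0.6, 0.0786, 0.0532]
ee_rot: [0.266, 3.13, 0.0]
force: [0.4, -0.0, -1.3]
width: 0.622
gripper_force: 12.0
```

Emit:
send_rows(
  increments=[
    [4,[-0.15,0,0],[0,0,0]],
    [4,[0,0,0],[0,0,0]],
  ],
)

```text
clock: 4.7
position: [0.6012, 0.0779, 0.0532]
ee_rot: [0.266, 3.13, -0.0]
force: [0.6, 0.4, -0.4]
width: 0.62
gripper_force: 12.0
```

Emit:
send_rows(
  increments=[
    [4,[-0.15,0,0],[0,0,0]],
    [4,[0,0,0],[0,0,0]],
  ],
)

```text
clock: 4.9
position: [0.6027, 0.0776, 0.0532]
ee_rot: [0.267, 3.13, 0.0]
force: [-0.1, -0.3, -0.4]
width: 0.62
gripper_force: 12.0
```

```bash
python3 go.py 15 101 52 0
```

```text
t 4.90 jig x 16.3 y 93.5 z 53.2 yaw 0.000 Fjig [-0.1 -0.4 -0.4] w 57.0 grip 12.0 tilt [ 0. -0.]
cm [0.13 0.75 0.12] turn z 0.0
```

Emit:
send_rows(
  increments=[
    [4,[-0.15,0,0],[0,0,0]],
    [4,[0,0,0],[0,0,0]],
  ],
)

```text
clock: 5.1
position: [0.6042, 0.0773, 0.0533]
ee_rot: [0.267, 3.13, 0.0]
force: [0.3, -0.2, -0.6]
width: 0.619
gripper_force: 12.0
```

Emit:
send_rows(
  increments=[
    [4,[-0.15,0,0],[0,0,0]],
    [4,[0,0,0],[0,0,0]],
  ],
)

```text
clock: 5.3
position: [0.6051, 0.0772, 0.0532]
ee_rot: [-0.267, -3.13, -0.0]
force: [-1.7, 0.8, 0.7]
width: 0.619
gripper_force: 12.0
```

Emit:
send_rows(
  increments=[
    [4,[-0.15,0,0],[0,0,0]],
    [4,[0,0,0],[0,0,0]],
  ],
)

```text
clock: 5.5
position: [0.6052, 0.0772, 0.0528]
ee_rot: [-0.266, -3.127, 0.0]
force: [-5.9, 0.2, 2.1]
width: 0.62
gripper_force: 12.0
```

```bash
python3 go.py 15 101 52 0
```

```text
t 5.50 jig x 18.9 y 93.6 z 52.8 yaw 0.000 Fjig [-5.9 -0.8  2.1] w 57.0 grip 12.0 tilt [-0.003  0.   ]
cm [0.39 0.75 0.09] turn z 0.0
```

Emit:
send_rows(
  increments=[
    [4,[0.1,0.3,0.05],[0,0,0]],
    [4,[0,0.2,0],[0,0,0]],
    [4,[0,0,0],[0,0,0]],
  ],
)

```text
clock: 5.8
position: [0.6061, 0.0823, 0.0524]
ee_rot: [-0.266, -3.129, 0.0]
force: [-3.4, 0.8, -2.2]
width: 0.622
gripper_force: 12.0
```

Emit:
send_rows(
  increments=[
    [4,[0,0.2,0],[0,0,0]],
    [4,[0,0,0],[0,0,0]],
  ],
)

```text
clock: 6.0
position: [0.6064, 0.0839, 0.0524]
ee_rot: [-0.266, -3.129, 0.001]
force: [-5.2, -0.7, -1.9]
width: 0.621
gripper_force: 12.0
```

Emit:
send_rows(
  increments=[
    [4,[0,0.15,0],[0,0,0]],
    [4,[0,0,0],[0,0,0]],
  ],
)

```text
clock: 6.2
position: [0.6066, 0.0853, 0.0524]
ee_rot: [-0.266, -3.129, 0.001]
force: [-5.9, -1.4, -0.4]
width: 0.62
gripper_force: 12.0
```

```bash
python3 go.py 15 101 52 0
```

```text
t 6.20 jig x 18.9 y 101.7 z 52.4 yaw 0.000 Fjig [-5.6 -2.4 -0.4] w 57.0 grip 12.0 tilt [-0.002 -0.   ]
cm [ 0.39 -0.07  0.04] turn z 0.0
```

Emit:
send_rows(
  increments=[
    [4,[0,0.15,0],[0,0,0]],
    [4,[0,0,0.1],[0,0,0]],
    [4,[0,0,0],[0,0,0]],
  ],
)

```text
clock: 6.5
position: [0.6067, 0.0861, 0.0518]
ee_rot: [-0.267, -3.129, 0.002]
force: [-6.6, -3.3, 3.4]
width: 0.618
gripper_force: 12.0
```

```bash
python3 go.py 15 101 52 0
```

```text
t 6.50 jig x 18.9 y 102.6 z 51.8 yaw -0.000 Fjig [-5.9 -4.3  3.4] w 56.9 grip 12.0 tilt [-0.002 -0.001]
cm [ 0.39 -0.16 -0.02] turn z -0.0
```

Emit:
send_rows(
  increments=[
    [7.6,[0,0,0],[0,0,0]],
    [7.6,[0,0,0],[0,0,0]],
    [7.6,[0,0,0],[0,0,0]],
    [7.6,[0,0,-2],[0,0,0]],
    [7.6,[0,0,-4],[0,0,0]],
  ],
)

```text
clock: 7.0
position: [0.606, 0.0869, 0.1099]
ee_rot: [-0.266, -3.126, 0.002]
force: [0.8, 0.7, -0.3]
width: 0.828
gripper_force: 0.0
```

Emit:
send_rows(
  increments=[
    [7.6,[0,0,-2.5],[0,0,0]],
    [6.2,[1.4,-3.7,0],[0,0,0]],
    [6.2,[1.4,-3.7,0],[0,0,0]],
    [6.2,[1.3,-3.7,0],[0,0,-0.08]],
    [6.2,[0,0,0],[0,0,0]],
  ],
)

```text
clock: 7.5
position: [0.5464, -0.0215, 0.1372]
ee_rot: [-0.148, -3.138, 0.004]
force: [0.8, -0.4, 0.3]
width: 0.673
gripper_force: 0.0
```

```bash
python3 go.py -22 -9 37 .08;python3 - <<'E'
from cell import arm
import cv2
a=arm.get_image("scene")[:,:,::-1]; cv2.imwrite("pics/scene4.png",cv2.resize(a[80:270,190:350],(505,600),interpolation=cv2.INTER_CUBIC))
E
```

```text
t 7.50 jig x -22.4 y -13.7 z 137.2 yaw 0.076 Fjig [ 0.8 -0.2  0.3] w 61.9 grip 0.0 tilt [-0.    -0.003]
cm [-0.08  0.49 10.02] turn z -0.004
```

View pics/scene4.png

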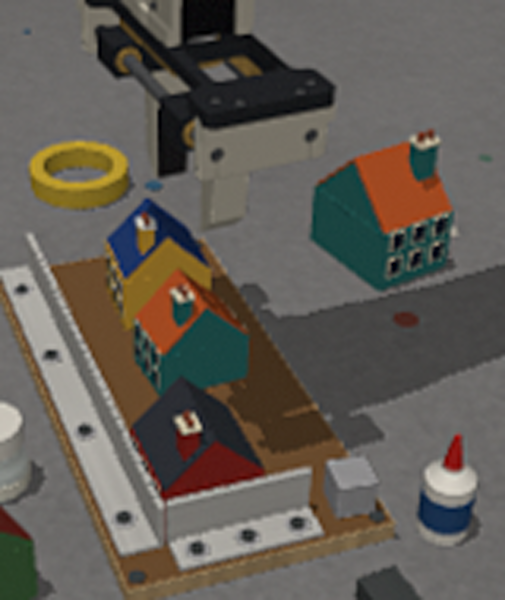

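Red (195,440) now sits flat in the corner of the fence and stop. The gripper hangs above teal (190,335).

Emit:
send_rows(
  increments=[
    [6.2,[0,0.45,0],[0,0,0]],
    [6.2,[0,0,2.5],[0,0,0]],
    [6.2,[0,0,2.5],[0,0,0]],
    [6.2,[0,0,0],[0,0,0]],
  ],
)

```text
clock: 7.95
position: [0.5475, -0.009, 0.0841]
ee_rot: [-0.137, -3.134, -0.0]
force: [-0.7, -0.0, 0.5]
width: 0.677
gripper_force: 0.0
```

Emit:
send_rows(
  increments=[
    [6.2,[0,0,2],[0,0,0]],
    [6.2,[0,0,2],[0,0,0]],
    [6.2,[0,0,1],[0,0,0]],
    [6.2,[0,0,0],[0,0,0]],
  ],
)

```text
clock: 8.35
position: [0.5486, -0.0102, 0.0362]
ee_rot: [-0.14, -3.137, -0.0]
force: [0.3, 0.3, -1.0]
width: 0.677
gripper_force: 0.0
```

Emit:
send_rows(
  force=12,
  increments=[
    [3,[0,0,0],[0,0,0]],
    [3,[0,0,0],[0,0,0]],
    [3,[0,0,0],[0,0,0]],
    [3,[0,0,0],[0,0,0]],
    [3,[0,0,0],[0,0,0]],
  ],
)

```text
clock: 8.85
position: [0.5495, -0.011, 0.0376]
ee_rot: [0.141, 3.137, 0.001]
force: [-0.8, -0.7, 7.7]
width: 0.501
gripper_force: 12.0
```

```bash
python3 go.py 12 20 37 0
```

```text
t 8.85 jig x -21.1 y -2.8 z 37.6 yaw 0.080 Fjig [-0.7 -0.9  7.7] w 46.1 grip 12.0 tilt [0.002 0.   ]
cm [-3.48  2.01  0.07] turn z 0.08
```

Emit:
send_rows(
  increments=[
    [3,[0,0,-0.3],[0,0,0]],
    [3,[0,0,0],[0,0,0.08]],
    [3,[-1.5,0.8,0],[0,0,0]],
    [3,[-1.5,0.8,0],[0,0,0]],
    [3,[0,0,0],[0,0,0]],
  ],
)

```text
clock: 9.35
position: [0.5831, 0.0008, 0.0399]
ee_rot: [0.264, 3.129, 0.001]
force: [0.2, 0.0, -0.9]
width: 0.501
gripper_force: 12.0
```

```bash
python3 go.py 16 15 37 0
```

```text
t 9.35 jig x 9.9 y 14.5 z 39.9 yaw 0.001 Fjig [ 0.2  0.1 -0.9] w 46.1 grip 12.0 tilt [0.002 0.001]
cm [-0.61  0.05  0.29] turn z 0.001
```

Emit:
send_rows(
  increments=[
    [3,[-0.4,0,0.1],[0,0,0]],
    [3,[0,0,0],[0,0,0]],
    [3,[-0.2,0,0],[0,0,0]],
    [3,[0,0,0],[0,0,0]],
  ],
)

```text
clock: 9.75
position: [0.5868, -0.0017, 0.0388]
ee_rot: [-0.267, -3.13, 0.0]
force: [-0.2, 0.1, -1.8]
width: 0.502
gripper_force: 12.0
```

Emit:
send_rows(
  increments=[
    [3,[-0.2,0,0],[0,0,0]],
    [3,[0,0,0],[0,0,0]],
  ],
)

```text
clock: 9.95
position: [0.5892, -0.0018, 0.0388]
ee_rot: [0.267, 3.13, 0.0]
force: [1.0, -1.1, -1.3]
width: 0.498
gripper_force: 12.0
```

```bash
python3 go.py 16 15 37 0
```

```text
t 9.95 jig x 16.4 y 12.9 z 38.8 yaw -0.000 Fjig [ 1.2 -0.9 -1.3] w 45.9 grip 12.0 tilt [0. 0.]
cm [0.04 0.21 0.18] turn z -0.0
```

Emit:
send_rows(
  increments=[
    [3,[-0.2,0,0],[0,0,0]],
    [3,[0,0,0],[0,0,0]],
  ],
)

```text
clock: 10.15
position: [0.5894, -0.0018, 0.0384]
ee_rot: [-0.266, -3.127, -0.0]
force: [-5.0, 0.2, 1.1]
width: 0.5
gripper_force: 12.0
```

Emit:
send_rows(
  increments=[
    [3,[-0.15,0,0],[0,0,0]],
    [3,[0,0,0],[0,0,0]],
  ],
)

```text
clock: 10.35
position: [0.5894, -0.0018, 0.0381]
ee_rot: [-0.265, -3.124, -0.0]
force: [-9.2, 1.8, 4.3]
width: 0.498
gripper_force: 12.0
```

```bash
python3 go.py 16 15 37 0
```

```text
t 10.35 jig x 16.6 y 13.0 z 38.1 yaw 0.001 Fjig [-9.3  0.3  4.3] w 45.8 grip 12.0 tilt [-0.006  0.001]
cm [0.06 0.2  0.11] turn z 0.001
```

Emit:
send_rows(
  increments=[
    [3,[0.25,0,0.12],[0,0,0]],
    [3,[0,0,0.03],[0,0,0]],
    [6,[0,0,0],[0,0,0]],
    [6,[0,0,0],[0,0,0]],
    [6,[0,0,-1],[0,0,0]],
  ],
)

```text
clock: 10.85
position: [0.5895, -0.0019, 0.0466]
ee_rot: [-0.266, -3.129, 0.0]
force: [-0.2, 0.3, 0.1]
width: 0.646
gripper_force: 0.0
```

Emit:
send_rows(
  increments=[
    [6,[0,0,-3],[0,0,0]],
    [6,[0,0,-4],[0,0,0]],
    [7.6,[0,0,-2],[0,0,0]],
    [7.6,[2,-4,0],[0,0,0]],
    [7.6,[2,-4,0],[0,0,0.03]],
  ],
)

```text
clock: 11.35
position: [0.5379, -0.0739, 0.1388]
ee_rot: [0.309, 3.123, 0.001]
force: [-0.5, -1.2, -0.1]
width: 0.815
gripper_force: 0.0
```

Emit:
send_rows(
  increments=[
    [7.6,[0,-2.3,0],[0,0,0]],
    [7.6,[0,0,0],[0,0,0]],
    [7.6,[0,0,0],[0,0,0]],
  ],
)

```text
clock: 11.65
position: [0.5329, -0.0967, 0.138]
ee_rot: [0.315, 3.124, 0.001]
force: [0.3, -0.1, -0.1]
width: 0.826
gripper_force: 0.0
```

```bash
python3 go.py -23.5 -90 37 -.03;python3 - <<'E'
from cell import arm
import cv2
a=arm.get_image("scene")[:,:,::-1]; cv2.imwrite("pics/scene5.png",cv2.resize(a[80:270,190:350],(505,600),interpolation=cv2.INTER_CUBIC))
E
```

```text
t 11.65 jig x -22.9 y -90.1 z 138.0 yaw -0.031 Fjig [ 0.3 -0.1 -0.1] w 76.0 grip 0.0 tilt [0.001 0.   ]
cm [ 0.07  0.   10.1 ] turn z -0.001
```

View pics/scene5.png

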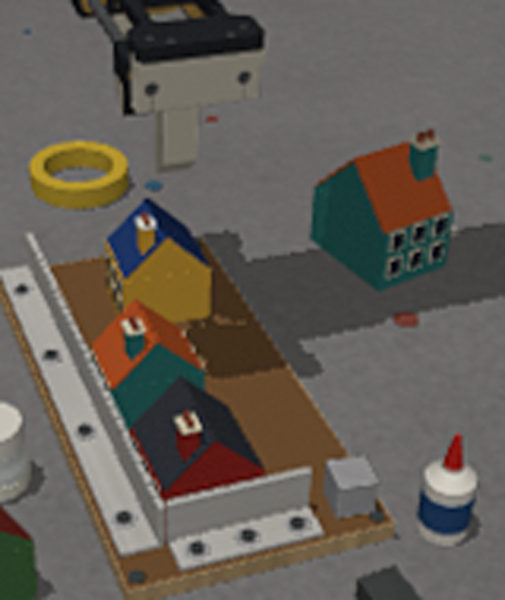

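Teal (150,350) stands square against the fence, and the gripper hangs over yellow (160,250).

Emit:
send_rows(
  increments=[
    [7.6,[0,0,3],[0,0,0]],
    [7.6,[0,0,3],[0,0,0]],
    [7.6,[0,0,3],[0,0,0]],
    [7.6,[0,0,1.1],[0,0,0]],
    [7.6,[0,0,0],[0,0,0]],
  ],
)

```text
clock: 12.2
position: [0.5319, -0.0954, 0.035]
ee_rot: [-0.311, -3.123, -0.0]
force: [0.2, 0.9, 0.8]
width: 0.827
gripper_force: 0.0
```

Emit:
send_rows(
  increments=[
    [3,[0,0,0],[0,0,0]],
    [3,[0,0,0],[0,0,0]],
    [3,[0,0,0],[0,0,0]],
    [3,[0,0,0],[0,0,0]],
    [3,[0,0,-0.3],[0,0,0]],
  ],
)

```text
clock: 12.7
position: [0.5325, -0.0965, 0.0396]
ee_rot: [0.313, 3.126, 0.0]
force: [-0.7, -0.8, -1.6]
width: 0.566
gripper_force: 11.9
```

Emit:
send_rows(
  increments=[
    [3,[0,0,0],[0,0,-0.03]],
    [3,[-1.6,0.9,0],[0,0,0]],
    [3,[-1.6,0.8,0.1],[0,0,0]],
    [3,[0,0,0],[0,0,0]],
    [3,[0,0,0],[0,0,0]],
  ],
)

```text
clock: 13.2
position: [0.5666, -0.0852, 0.038]
ee_rot: [-0.265, -3.13, 0.0]
force: [-0.1, -0.5, -1.4]
width: 0.568
gripper_force: 11.9
```

```bash
python3 go.py 16 -72 37 0
```

```text
t 13.20 jig x 8.2 y -73.0 z 38.0 yaw 0.001 Fjig [-0.1 -0.5 -1.4] w 52.2 grip 11.9 tilt [-0.001 -0.   ]
cm [-0.78  0.1   0.1 ] turn z 0.001
```

Emit:
send_rows(
  increments=[
    [3,[-0.5,0,0],[0,0,0]],
    [3,[0,0,0],[0,0,0]],
    [3,[-0.2,0,0],[0,0,0]],
    [3,[0,0,0],[0,0,0]],
  ],
)

```text
clock: 13.6
position: [0.5738, -0.0865, 0.0383]
ee_rot: [0.267, 3.13, -0.0]
force: [-0.6, -0.5, -1.0]
width: 0.567
gripper_force: 11.9
```

Emit:
send_rows(
  increments=[
    [3,[-0.2,0,0],[0,0,0]],
    [3,[0,0,0],[0,0,0]],
  ],
)

```text
clock: 13.8
position: [0.5757, -0.0868, 0.0382]
ee_rot: [-0.267, -3.13, 0.0]
force: [0.3, 0.0, -1.7]
width: 0.567
gripper_force: 11.9
```

Emit:
send_rows(
  increments=[
    [3,[-0.2,0,0],[0,0,0]],
    [3,[0,0,0],[0,0,0]],
  ],
)

```text
clock: 14.0
position: [0.5763, -0.087, 0.0379]
ee_rot: [-0.266, -3.127, -0.0]
force: [-4.6, -0.3, 1.7]
width: 0.565
gripper_force: 12.0
```

```bash
python3 go.py 16 -72 37 0
```

```text
t 14.00 jig x 18.1 y -73.2 z 37.9 yaw 0.000 Fjig [-4.5 -1.1  1.7] w 52.0 grip 12.0 tilt [-0.003  0.   ]
cm [0.21 0.12 0.09] turn z 0.0
```

Emit:
send_rows(
  increments=[
    [3,[0.15,0.5,0.05],[0,0,0]],
    [3,[0,0.9,0],[0,0,0]],
    [3,[0,0.9,0],[0,0,0]],
    [3,[0,0.9,0],[0,0,0]],
    [3,[0,0.9,0],[0,0,0]],
  ],
)

```text
clock: 14.5
position: [0.5834, -0.0453, 0.0377]
ee_rot: [0.266, 3.13, 0.0]
force: [-2.0, -1.6, -1.7]
width: 0.567
gripper_force: 13.0
```

Emit:
send_rows(
  increments=[
    [3,[0,0.7,0],[0,0,0]],
    [3,[0,0,0],[0,0,0]],
  ],
)

```text
clock: 14.7
position: [0.5848, -0.0374, 0.0377]
ee_rot: [0.263, 3.13, 0.002]
force: [-0.6, 1.4, -1.7]
width: 0.57
gripper_force: 12.3
```

```bash
python3 go.py 16 -19 37 0
```

```text
t 14.70 jig x 18.1 y -22.9 z 37.7 yaw 0.002 Fjig [-0.8  1.3 -1.7] w 52.4 grip 12.3 tilt [0.    0.001]
cm [0.21 0.39 0.07] turn z 0.002
```

Emit:
send_rows(
  increments=[
    [3,[0,0.2,0],[0,0,0]],
    [3,[0,0.1,0],[0,0,0]],
    [3,[0,0,0],[0,0,0]],
  ],
)

```text
clock: 15.0
position: [0.5848, -0.0369, 0.0378]
ee_rot: [0.267, 3.13, -0.0]
force: [-2.3, -0.7, -0.1]
width: 0.564
gripper_force: 12.9
```

Emit:
send_rows(
  increments=[
    [3,[0,0.2,0],[0,0,0]],
    [3,[0,0,0],[0,0,0]],
  ],
)

```text
clock: 15.2
position: [0.5852, -0.0346, 0.0377]
ee_rot: [-0.267, -3.13, 0.0]
force: [-1.6, -1.0, -0.5]
width: 0.566
gripper_force: 13.1
```

```bash
python3 go.py 16 -19 37 0
```

```text
t 15.20 jig x 18.0 y -20.0 z 37.7 yaw -0.000 Fjig [-1.4 -1.3 -0.5] w 52.0 grip 13.1 tilt [-0. -0.]
cm [0.2  0.1  0.07] turn z -0.0
```

Emit:
send_rows(
  increments=[
    [3,[0,0.2,0],[0,0,0]],
    [3,[0,0,0],[0,0,0]],
  ],
)

```text
clock: 15.4
position: [0.5856, -0.0323, 0.0377]
ee_rot: [0.266, 3.13, 0.0]
force: [-1.8, -1.4, -1.1]
width: 0.567
gripper_force: 13.1
```

Emit:
send_rows(
  increments=[
    [3,[0,0.2,0],[0,0,0]],
    [3,[0,0,0],[0,0,0]],
  ],
)

```text
clock: 15.6
position: [0.586, -0.0301, 0.0377]
ee_rot: [0.266, 3.13, 0.0]
force: [-1.7, -1.6, -0.9]
width: 0.561
gripper_force: 12.9
```

```bash
python3 go.py 16 -19 37 0
```

```text
t 15.60 jig x 18.1 y -15.5 z 37.7 yaw 0.001 Fjig [-1.4 -1.8 -0.9] w 51.6 grip 12.9 tilt [0. 0.]
cm [ 0.21 -0.35  0.07] turn z 0.001
```

Emit:
send_rows(
  increments=[
    [3,[0,0.2,0],[0,0,0]],
    [3,[0,0,0],[0,0,0]],
  ],
)

```text
clock: 15.8
position: [0.5861, -0.0294, 0.0377]
ee_rot: [-0.267, -3.13, 0.001]
force: [-1.8, -3.9, -0.7]
width: 0.564
gripper_force: 16.4
```

Emit:
send_rows(
  increments=[
    [3,[0,0.2,0],[0,0,0]],
    [3,[0,0,0],[0,0,0]],
  ],
)

```text
clock: 16.0
position: [0.5861, -0.0293, 0.0377]
ee_rot: [-0.27, -3.13, 0.004]
force: [-3.9, -9.4, 0.6]
width: 0.565
gripper_force: 21.9
```

```bash
python3 go.py 16 -19 37 0
```

```text
t 16.00 jig x 18.0 y -14.6 z 37.7 yaw -0.002 Fjig [-2.3 -9.9  0.6] w 52.0 grip 21.9 tilt [-0.001 -0.003]
cm [ 0.2  -0.44  0.07] turn z -0.002
```

Emit:
send_rows(
  increments=[
    [3,[0.05,-0.5,0],[0,0,0]],
    [3,[0,-0.4,0],[0,0,0]],
    [3,[0,0,0.12],[0,0,0]],
    [6.2,[0,0,0],[0,0,0]],
    [6.2,[0,0,0],[0,0,0]],
  ],
)

```text
clock: 16.5
position: [0.585, -0.0351, 0.0367]
ee_rot: [0.266, 3.13, 0.001]
force: [-0.7, -0.6, 0.9]
width: 0.661
gripper_force: 0.6
```

Emit:
send_rows(
  increments=[
    [6.2,[0,0,-1],[0,0,0]],
    [6.2,[0,0,-4],[0,0,0]],
    [6.2,[0,0,-4],[0,0,0]],
    [4,[0,-3,0],[0,0,0]],
    [2,[0,-3,0],[0,0,0]],
  ],
)

```text
clock: 17.0
position: [0.5758, -0.0938, 0.1289]
ee_rot: [0.261, 3.127, 0.001]
force: [0.4, -0.5, 0.0]
width: 0.553
gripper_force: 0.0
```

```bash
python3 go.py 16 -85 37 0;python3 - <<'E'
from cell import arm
import cv2
print(arm.observe()["joints"].round(2))
a=arm.get_image("scene")[:,:,::-1]; cv2.imwrite("pics/scene6.png",cv2.resize(a[80:270,190:350],(505,600),interpolation=cv2.INTER_CUBIC))
E
```

```text
t 17.00 jig x 18.8 y -80.0 z 128.9 yaw 0.003 Fjig [ 0.5 -0.4  0. ] w 50.8 grip 0.0 tilt [0.004 0.001]
cm [ 0.31 -0.51  9.19] turn z 0.003
[-0.08  0.47  0.21  1.81 -0.13  0.88  1.59]
```

View pics/scene6.png

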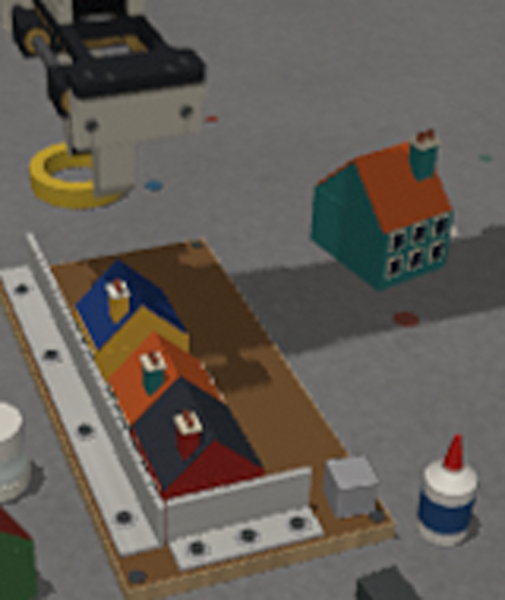

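Red, teal and yellow stand in a row along the fence, with only yellow's seam still to close. Next I turn the tool 90° and shut the fingers to push from the open end.

Emit:
send_rows(
  increments=[
    [0,[0.2,-0.2,0],[0,0,0.143]],
    [0,[0,0,0],[0,0,0.143]],
    [0,[0,0,0],[0,0,0.143]],
    [0,[0,0,0],[0,0,0.143]],
    [0,[0,0,0],[0,0,0.143]],
  ],
)

```text
clock: 17.55
position: [0.5723, -0.0957, 0.1271]
ee_rot: [1.353, 2.835, 0.001]
force: [0.0, 0.5, 0.6]
width: 0.07
gripper_force: 0.0
```

Emit:
send_rows(
  increments=[
    [0,[0,0,0],[0,0,0.143]],
    [0,[0,0,0],[0,0,0.143]],
    [0,[0,0,0],[0,0,0.143]],
    [0,[0,0,0],[0,0,0.143]],
    [0,[0,0,0],[0,0,0.143]],
  ],
)

```text
clock: 18.05
position: [0.5723, -0.0955, 0.1271]
ee_rot: [-2.259, -2.183, -0.001]
force: [0.7, 0.1, 0.0]
width: 0.005
gripper_force: 0.0
```

Emit:
send_rows(
  increments=[
    [0,[0,0,0],[0,0,0.141]],
    [0,[0,0,0],[0,0,0]],
    [0,[0,0,0],[0,0,0]],
  ],
)

```text
clock: 18.35
position: [0.5722, -0.0957, 0.1268]
ee_rot: [-2.397, -2.03, -0.0]
force: [-0.8, 0.5, -0.3]
width: 0.005
gripper_force: 0.0
```

```bash
python3 go.py 16 -82 30 -1.571
```

```text
t 18.35 jig x 15.6 y -82.5 z 126.8 yaw -1.566 Fjig [-0.9  0.3 -0.3] w 0.4 grip 0.0 tilt [0. 0.]
cm [0.04 0.04 9.68] turn z 0.005
```

Emit:
send_rows(
  increments=[
    [0,[0,0,4],[0,0,0]],
    [0,[0,0,4],[0,0,0]],
    [0,[0,0,1.7],[0,0,0]],
    [0,[0,0,0],[0,0,0]],
    [0,[0,0,0],[0,0,0]],
  ],
)

```text
clock: 18.85
position: [0.5724, -0.0965, 0.0301]
ee_rot: [2.4, 2.027, 0.0]
force: [1.7, 0.1, 0.7]
width: 0.001
gripper_force: 0.0
```

Emit:
send_rows(
  increments=[
    [0,[0.8,0,0],[0,0,0]],
    [0,[0.8,0,0],[0,0,0]],
    [0,[0.5,0,0],[0,0,0]],
    [0,[0.4,0,0],[0,0,0]],
    [0,[0,0,0],[0,0,0]],
  ],
)

```text
clock: 19.35
position: [0.5766, -0.0705, 0.0298]
ee_rot: [2.401, 2.027, 0.001]
force: [0.2, 0.6, -0.7]
width: 0.003
gripper_force: 0.0
```

```bash
python3 go.py 16 -34 30 -1.571
```

```text
t 19.35 jig x 15.7 y -56.8 z 29.8 yaw -1.569 Fjig [ 0.1  0.6 -0.7] w 0.3 grip 0.0 tilt [0. 0.]
cm [ 2.28  0.03 -0.02] turn z 0.002
```

Emit:
send_rows(
  increments=[
    [0,[0.4,0,0],[0,0,0]],
    [0,[0.4,0,0],[0,0,0]],
    [0,[0.4,0,0],[0,0,0]],
    [0,[0.4,0,0],[0,0,0]],
    [0,[0,0,0],[0,0,0]],
  ],
)

```text
clock: 19.85
position: [0.5792, -0.0549, 0.0294]
ee_rot: [-2.401, -2.026, -0.0]
force: [-0.3, -0.9, -0.0]
width: 0.002
gripper_force: 0.0
```

Emit:
send_rows(
  increments=[
    [0,[0.2,0,0],[0,0,0]],
    [0,[0.1,0,0],[0,0,0]],
    [0,[0,0,0],[0,0,0]],
  ],
)

```text
clock: 20.15
position: [0.5795, -0.0526, 0.0295]
ee_rot: [-2.402, -2.025, -0.0]
force: [-0.0, -0.2, -0.2]
width: 0.004
gripper_force: 0.0
```

```bash
python3 go.py 16 -34 30 -1.571
```

```text
t 20.15 jig x 15.5 y -38.8 z 29.5 yaw -1.571 Fjig [ 0.  -0.2 -0.2] w 0.4 grip 0.0 tilt [-0.  0.]
cm [ 0.48  0.05 -0.05] turn z 0.0
```

Emit:
send_rows(
  increments=[
    [0,[0.2,0,0],[0,0,0]],
    [0,[0,0,0],[0,0,0]],
    [0,[0.2,0,0],[0,0,0]],
    [0,[0,0,0],[0,0,0]],
  ],
)

```text
clock: 20.55
position: [0.5802, -0.0494, 0.0296]
ee_rot: [2.402, 2.024, -0.001]
force: [0.5, -2.6, -0.4]
width: 0.004
gripper_force: 1.5
```

Emit:
send_rows(
  increments=[
    [0,[0.2,0,0],[0,0,0]],
    [0,[0,0,0],[0,0,0]],
  ],
)

```text
clock: 20.75
position: [0.5802, -0.0494, 0.0296]
ee_rot: [2.402, 2.021, -0.003]
force: [-1.2, -8.3, 0.5]
width: 0.007
gripper_force: 4.2
```

```bash
python3 go.py 16 -34 30 -1.571
```

```text
t 20.75 jig x 15.6 y -35.5 z 29.6 yaw -1.573 Fjig [ 0.2 -8.3  0.5] w 0.6 grip 4.2 tilt [-0.    -0.003]
cm [ 0.15  0.04 -0.04] turn z -0.002
```

Emit:
send_rows(
  increments=[
    [0,[0.07,0,0],[0,0,0]],
    [0,[0,0,0],[0,0,0]],
    [0,[0,0,0],[0,0,0]],
  ],
)

```text
clock: 21.05
position: [0.5801, -0.0494, 0.0296]
ee_rot: [2.403, 2.02, -0.004]
force: [-1.5, -10.7, 0.7]
width: 0.008
gripper_force: 5.1
```

```bash
python3 go.py;python3 - <<'E'
from cell import arm
import cv2,numpy as np
a=arm.get_image("scene")[:,:,::-1]; b=arm.get_image("top")[:,:,::-1]
cv2.imwrite("pics/fin.png",np.hstack([cv2.resize(a[130:265,190:290],(400,540),interpolation=cv2.INTER_CUBIC),cv2.resize(b[135:235,165:239],(400,540),interpolation=cv2.INTER_CUBIC)]))
E
python3 go.py
```

```text
t 21.05 jig x 15.6 y -35.5 z 29.6 yaw -1.573 Fjig [  0.4 -10.8   0.7] w 0.7 grip 5.1 tilt [-0.    -0.003]
t 21.15 jig x 15.6 y -35.5 z 29.6 yaw -1.573 Fjig [-0.2 -9.5  0. ] w 0.5 grip 5.1 tilt [-0.    -0.003]
```

View pics/fin.png

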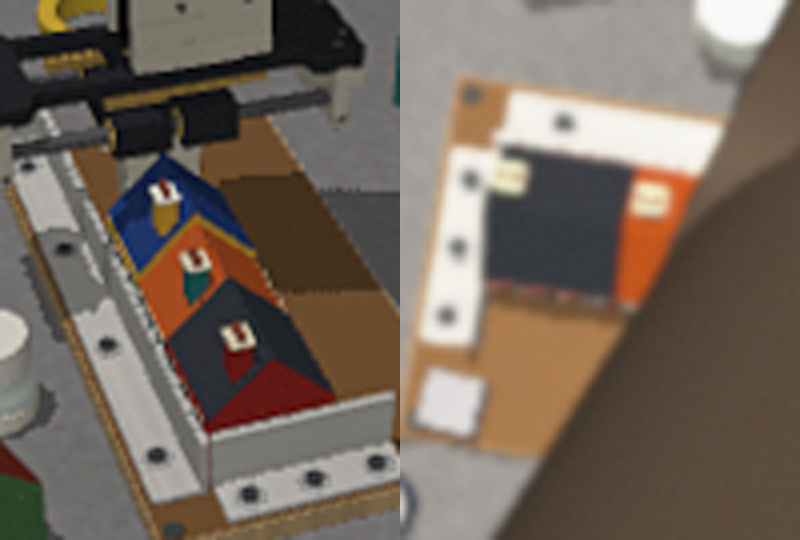

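The row is closed in the corner of the jig: red (265,370) against the stop, then teal and yellow flush behind it. The backs are on the fence and the fingers are pressing at about 10 N, so I'm handing in.

```bash
python3 -c "
from cell import arm
print(arm.sign_off())"
```

```text
the job is handed in; nothing more can be done
None
```

The red, teal and yellow houses stand in that order from the end stop, closed up with their backs on the fence and doors facing out. The arm is still pressing the row at about 10 N, and the job is handed in. I took "doors out" from the chimney side and the plain window rows facing the fence, since no camera view showed the doors.

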